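Two repair kits at the repair stall

TASK

Make up two repair kits from the loose stock on the table: the kettle kit, the round kettle connector and the red switch, goes in the white tray; the power-strip kit, the socket insert and the green switch, goes in the blue tray. Put one part in each compartment, right way up and flat on the tray floor, setting it down rather than dropping it. Leave the yellow switch, the multimeter, the tape and the screwdriver where they are.

Things in the scene. Friction and masses are not known exactly. Their poses are not given: they have to be found in the camera images.
- kettle_tray: white kit tray, fixed to the table, outside 172 mm along its own x, 128 mm along its own y, rim 16 mm above the table. Floor and walls 4 mm thick; a divider at own x = 0, 4 mm thick and as high as the rim, makes two equal compartments, each 80 mm (x) by 120 mm (y) inside, with centres at own x = +42 and -42 mm, y = 0. Origin: centre of the underside, on the table; z up; the floor that parts stand on is 4 mm above the origin. Place of the kettle kit.
- strip_tray: blue kit tray, fixed to the table, outside 172 mm along its own x, 128 mm along its own y, rim 16 mm above the table. Floor and walls 4 mm thick; a divider at own x = 0, 4 mm thick and as high as the rim, makes two equal compartments, each 80 mm (x) by 120 mm (y) inside, with centres at own x = +42 and -42 mm, y = 0. Origin: centre of the underside, on the table; z up; the floor that parts stand on is 4 mm above the origin. Place of the power-strip kit.
- connector: kettle base connector: black upright cylinder, 44 mm across and 28 mm high, with a copper ring and a brass dot on its top; loose, about 50 g. Origin: centre of the underside; z up.
- socket_insert: power-strip socket insert: white block 50 x 40 mm (own x by y), 28 mm high, with a light-blue face and three black slots on top; loose, about 45 g. Origin: centre of the underside; z up. Easily gripped across its own y (40 mm).
- red_switch: rocker switch, black block 32 x 26 mm (own x by y) and 30 mm high with a red rocker 27 x 21 x 6 mm on top (36 mm high in all), loose, about 30 g. Origin: centre of the underside; z up. Easily gripped across its own y (26 mm).
- green_switch: rocker switch, black block 32 x 26 mm (own x by y) and 30 mm high with a green rocker 27 x 21 x 6 mm on top (36 mm high in all), loose, about 30 g. Origin: centre of the underside; z up. Easily gripped across its own y (26 mm).
- yellow_switch: rocker switch, black block 32 x 26 mm (own x by y) and 30 mm high with a yellow rocker 27 x 21 x 6 mm on top (36 mm high in all), loose, about 30 g. Origin: centre of the underside; z up. Easily gripped across its own y (26 mm). In neither kit: stays in the stock.
- multimeter: multimeter lying on its back, black, 85 x 165 mm (own x by y), 36 mm high, 47 mm at the dial; grey screen and dial; loose, not to be disturbed. Origin: centre of the underside.
- tape: roll of black tape lying flat, 68 mm across, 18 mm high; loose, not to be disturbed. Origin: centre of the underside.
- screwdriver: screwdriver with a yellow handle, lying along its own x, handle to -x; 200 mm long, handle 25 mm thick, its middle 13 mm up; loose, not to be disturbed. Origin: on the table under the tool's middle.
Things that resemble listed ones, but are neither listed nor needed, are in the scene too. Leave any pink or purple look-alike of the green_switch alone.

How it is judged:
By the outcome, as a careful person would: the job done as asked, in the order asked, and still so for the second after the job is handed in, with the robot touching nothing.
It also fails if it takes over 96 s, if anything falls off the work surface, if the arm or the gripper's body presses on something with over 40 N, if the wrist force passes 120 N, or if a joint passes its speed limit or range.

ROBOT

A 7-joint arm with a two-finger parallel gripper is mounted at the origin on the work surface. World frame = base frame: x ahead of the robot, y to its left, z up, the work surface at z = 0. Lengths are in m, angles in rad, forces in N, time in s.
With the tool pointing down it reaches from about 0.4 to 0.85 m from the base axis. Payload 10.4 kg.
Tool frame: the origin (TCP) lies at the very end of the fingers, on their centre line; the grasp point (between the pads) lies 19 mm behind it; z points along the fingers, y is the line along which they close (so a half turn about z gives the same grasp; the last joint's range is limited). The gripper opens to 87 mm and grips with 3 to 60 N. Pads are 19 mm wide; open, the fingers measure 117 mm over their backs; the gripper's body (75 mm by 190 mm) begins 51 mm behind the grasp point.
Start: joints at [-0.023, 0.332, -0.065, 1.46, 0.022, 1.35, -0.088], TCP at [0.625, 0, 0.223] pointing down, gripper open.
Joint ranges: [-2.6, 2.6], [-0.5, 2.12], [-1.47, 1.34], [0.16, 2.42], [-1.27, 4.41], [0.06, 2.06], [-2.6, 2.6]. Speed limits (rad/s): [2.22, 2.22, 2.79, 2.79, 3.14, 3.14, 3.14].

INTERFACE

Orientations are given as a unit quaternion [x, y, z, w].
In Python, from bench import * gives the robot as it stands.
- The arm moves only by the tool step_arm, never from a script. Its arguments are lists of equal length, an entry for each row: "delta_pos": the shift along the world's x, y, z in units of 25 mm (1.0 is 25 mm), a list of three; "turn": the turn about the world's z in units of 0.12 rad (1.0 is 0.12 rad). In form: {"delta_pos": [[tx, ty, tz], ...], "turn": [turn, ...]}. A call has 1 to 12 rows; each row shifts and turns the commanded pose from where the row before left it; what a row does not reach is not made up. A row lasts 1/10 s, in which the tool goes at most 50 mm and 8.59 degrees, less where a joint would pass 70% of its speed; a pose out of reach is approached as far as the arm can. A call with a number of a shift or a turn outside -1 to 1 is refused whole. A call with a gripper value outside its range is refused whole. "grip" is the closure, from 0 (fully open) to 1 (shut), set as the call begins (left out, the last holds). The fingers move at their own pace and stop on an object; "newtons" is the grip in N (left out, the last holds). Time passes only in rows, so rows that do not move let the fingers close. It gives the time, the measured TCP pose, the force, the opening and the grip force at its end, in the units of the state.
- read_state(): the state, without advancing time (a new reading comes with each control period).
- camera(name): name is "scene" or "side" or "wrist"; returns a dict with "image" (480x640x3 uint8, red, green, blue), "z_map" (480x640 float32, m along the optical axis (not along the pixel's ray), 0 where there is no reading), "mtx" (3x3 intrinsics, pixels), "dist" ([k1, k2, p1, p2, k3] as OpenCV has them; the pictures are not rectified), "view" (4x4, takes a point from world to camera coordinates). Camera axes: x right, y up, looking along -z (the intrinsics and any distortion apply to the point x, -y, -z); pixel columns grow to the right and rows downward; lengths in m; the calibration is good to about 2 mm. A picture is of the moment at which its call begins.
- close_job(): hands the job in; it is judged then, once.
The state is a dict: "time": time; "joint_positions": joint angles; "joint_vel": joint speeds; "joint_torque": joint torques, N m; "ee_pos": TCP position; "eef_rot": TCP orientation; "ft_force": force on the tool from outside, world axes, zero at the start; "torque": the same for the moment, N m; "width": finger opening in m; "grip_force": force on a finger pad.
Only numpy, scipy, OpenCV 4.12 (cv2) and the standard library are available. Lean on these libraries where they do the work, as an engineer would, in place of code of your own. Each camera call takes 0.05 s, during which the arm holds its last target. There are 200 camera calls.

## Working session

There is one attempt and no reset: what is moved stays moved. The work goes in short steps, Python scripts to look and compute and a tool call to move; the robot and the scene stay as the last step left them, time stands still between calls to the robot, and variables do not carry over. Pictures are saved under pics/ and viewed, at most 14 in all, crops included, and the job is handed in when it is done.

Besides the shell and the picture viewer there is one more tool, called after "Call:" as name([rows], argument=value, ...), one row to a line, values as JSON. step_arm: Moves the arm, as the interface text tells. Shifts and turns lie within -1 to 1; 1 stands for 25 mm of shift or 0.12 rad of turn. Its arguments: {"type":"object","properties":{"delta_pos":{"type":"array"},"turn":{"type":"array"},"grip":{"type":"number"},"newtons":{"type":"number"}},"required":["delta_pos","turn"]}

```bash
mkdir -p pics
python3 - <<'E'
from bench import *
import cv2,numpy as np
for n in ["scene","side"]:
    c=camera(n); cv2.imwrite(f"pics/{n}0.png",c["image"][:,:,::-1]); np.savez(f"{n}0.npz",**c)
    print(n,c["mtx"].tolist(),c["dist"],np.round(c["view"],3).tolist())
print(read_state())
E
```

```text
scene [[449.5482133338786, 0.0, 315.5561491896873], [0.0, 449.5482133338786, 243.50453435371844], [0.0, 0.0, 1.0]] [0.00153688 0.         0.         0.         0.        ] [[-0.488, 0.873, 0.004, 0.312], [-0.568, -0.321, 0.758, 0.309], [0.663, 0.368, 0.652, -1.423], [0.0, 0.0, 0.0, 1.0]]
side [[564.8996133392938, 0.0, 316.61245781099666], [0.0, 564.8996133392938, 233.38770667469035], [0.0, 0.0, 1.0]] [-0.09269987  0.          0.          0.          0.        ] [[0.898, -0.44, 0.018, -0.559], [0.273, 0.588, 0.761, -0.208], [-0.346, -0.679, 0.648, -0.843], [0.0, 0.0, 0.0, 1.0]]
{'time': 0.1, 'joint_positions': array([-0.02260623,  0.33281036, -0.06471776,  1.46082719,  0.02157212,
        1.34992143, -0.08851991]), 'joint_vel': array([-0.00290573,  0.00031227,  0.00105423, -0.00268302,  0.00092209,
        0.00012852,  0.00094402]), 'joint_torque': array([ 3.16136166e-04, -6.24538064e+01,  2.38312193e-02, -3.90717781e+01,
       -6.15657773e-02,  3.65302863e-02,  4.60620026e-05]), 'ee_pos': array([6.24657436e-01, 2.06628433e-05, 2.21846878e-01]), 'eef_rot': array([ 7.07101137e-01,  7.07112139e-01, -4.58405239e-04, -4.41161222e-04]), 'ft_force': array([-0.65641347,  0.33865163, -0.41629746]), 'torque': array([-0.04041364, -0.03702476,  0.02914025]), 'grip_force': 0.0, 'width': 0.08696522937793687}
```

View pics/scene0.png

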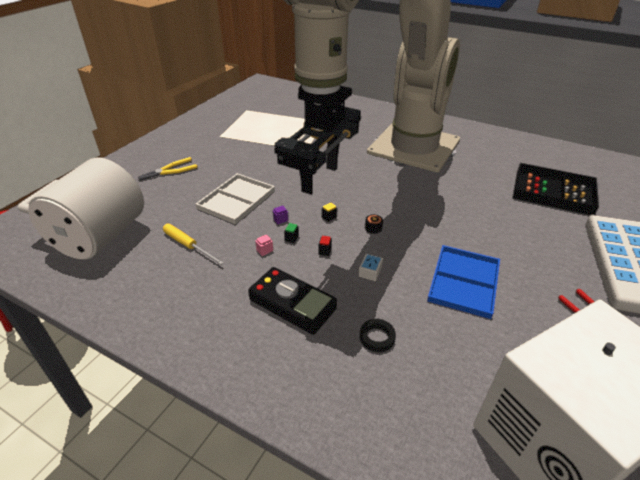

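View pics/side0.png

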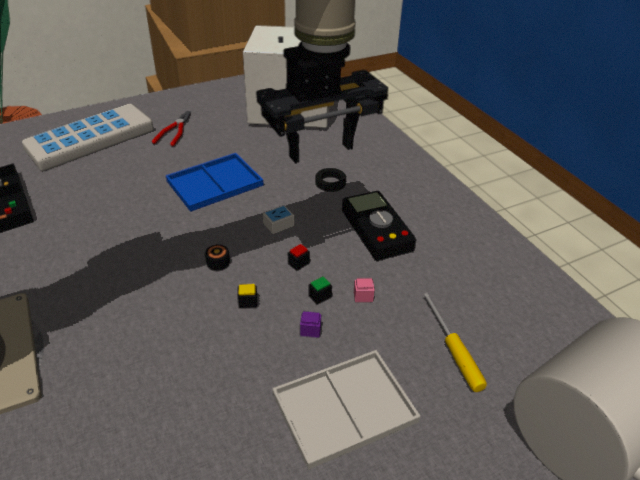

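The scene view shows, at pixels: white tray (236,197), purple (281,214), green (291,232), pink (264,245), red (325,245), yellow (329,211), connector (374,223), socket insert (371,266) and blue tray (465,280). In the side view: connector (217,257), red (299,257), green (320,289), yellow (247,295), insert (279,219), blue tray (215,181), white tray (345,405). Next I'll measure them with colour masks cast onto the right planes and check against depth.

```bash
cat > h.py <<'E'
import numpy as np, cv2
def load(n): return dict(np.load(n+".npz"))
def rays(c,px):
    u=cv2.undistortPoints(np.float64(px).reshape(-1,1,2),c["mtx"],c["dist"]).reshape(-1,2)
    d=np.c_[u[:,0],-u[:,1],-np.ones(len(u))]
    R,t=c["view"][:3,:3],c["view"][:3,3]
    return -R.T@t, d@R
def plane(c,px,z):
    o,d=rays(c,px); return o+d*((z-o[2])/d[:,2])[:,None]
def cloud(c):
    v,u=np.mgrid[:480,:640]; o,d=rays(c,np.c_[u.ravel(),v.ravel()])
    return (o+d*c["z_map"].reshape(-1,1)).reshape(480,640,3)
def rect(p):
    (cx,cy),(w,h),a=cv2.minAreaRect(np.float32(p[:,:2]*1000))
    if w<h: w,h,a=h,w,a+90
    return f"c=({cx:.1f},{cy:.1f}) {w:.1f}x{h:.1f} long axis {(a+90)%180-90:.1f}deg n={len(p)}"
E
python3 - <<'E'
from h import *
S={"side0":dict(conn=(217,250),red=(299,250),green=(320,285),yellow=(247,290),pink=(365,285),purple=(311,320),insert=(279,214),blue=(215,181),white=(345,405)),
"scene0":dict(conn=(374,218),red=(325,242),green=(291,229),yellow=(329,207),pink=(264,240),purple=(281,211),insert=(371,262),blue=(465,280),white=(236,197))}
H=dict(conn=.028,insert=.028,blue=.016,white=.016)
for n,s in S.items():
    c=load(n); X=cloud(c); hsv=cv2.cvtColor(c["image"],cv2.COLOR_RGB2HSV)
    print(n,"table z",np.median(X[300:340,330:350,2]) )
    for k,p in s.items():
        h=H.get(k,.036); r=90 if k in("blue","white") else 28
        m=np.zeros((480,640),bool); m[max(0,p[1]-r):p[1]+r,max(0,p[0]-r):p[0]+r]=1
        z=X[...,2]; zm=m&(abs(z-h)<.004)
        P=plane(c,[p],h)[0]; R=.12 if r==90 else .04
        zm&=np.hypot(X[...,0]-P[0],X[...,1]-P[1])<R
        out=rect(X[zm]) if zm.sum()>4 else None
        H_,S_,V=hsv[...,0],hsv[...,1],hsv[...,2]
        cm={"red":((H_<8)|(H_>172))&(S_>150)&(V>90),"green":(abs(H_.astype(int)-65)<18)&(S_>120)&(V>50),"yellow":(abs(H_.astype(int)-27)<8)&(S_>150)&(V>110),"pink":(H_>150)&(S_>60)&(V>120)}.get(k)
        o2=""
        if cm is not None:
            v,u=np.nonzero(cm&m); w=plane(c,np.c_[u,v],h)
            w=w[np.hypot(w[:,0]-P[0],w[:,1]-P[1])<R]; o2=rect(w) if len(w)>4 else None
        print(k,out,"| col",o2)
E
```

```text
side0 table z 6.858815783583605e-05
conn c=(446.8,51.9) 43.3x42.4 long axis 36.2deg n=322 | col 
red c=(579.4,-11.6) 29.3x25.9 long axis 10.8deg n=144 | col c=(579.8,-11.7) 28.9x21.1 long axis 16.7deg n=126
green c=(577.5,-102.7) 29.9x23.9 long axis 1.8deg n=169 | col c=(577.1,-103.6) 26.4x22.1 long axis 9.2deg n=158
yellow c=(460.1,-62.9) 27.1x26.7 long axis -21.8deg n=173 | col c=(460.5,-63.7) 26.6x23.0 long axis -24.9deg n=175
pink c=(645.7,-133.5) 27.3x24.6 long axis -28.6deg n=171 | col c=(638.4,-147.8) 54.8x31.7 long axis 61.0deg n=428
purple c=(530.3,-165.1) 27.1x25.0 long axis -25.4deg n=199 | col 
insert c=(590.0,107.6) 50.2x43.6 long axis 6.2deg n=352 | col 
blue c=(520.1,298.6) 173.1x136.7 long axis 8.0deg n=643 | col 
white c=(512.8,-313.3) 174.2x132.0 long axis -1.5deg n=1783 | col 
scene0 table z 0.00021399154851137192
conn c=(446.7,55.0) 45.2x41.9 long axis 0.6deg n=169 | col 
red c=(580.9,-8.7) 29.3x20.6 long axis 17.1deg n=83 | col c=(582.3,-7.6) 29.4x21.4 long axis 16.7deg n=80
green c=(580.6,-99.8) 29.6x20.5 long axis 12.2deg n=73 | col c=(581.8,-97.7) 29.6x21.3 long axis 12.1deg n=71
yellow c=(464.4,-59.0) 30.5x24.2 long axis -24.1deg n=66 | col c=(464.2,-59.5) 29.1x22.2 long axis -21.2deg n=65
pink c=(646.6,-131.5) 28.5x23.5 long axis -25.2deg n=82 | col c=(658.3,-122.5) 59.3x37.9 long axis 40.2deg n=224
purple c=(531.0,-161.4) 27.3x25.5 long axis -35.3deg n=66 | col 
insert c=(590.9,109.8) 52.2x40.3 long axis 6.9deg n=310 | col 
blue c=(519.4,299.0) 177.9x128.0 long axis 7.4deg n=659 | col 
white c=(512.5,-312.6) 177.8x133.0 long axis -1.8deg n=416 | col
```

Call:
step_arm([
  [-0.594,0.178,-0.333],
  [-0.594,0.178,-0.333],
  [-0.594,0.178,-0.333],
  [-0.594,0.178,-0.333],
  [-0.594,0.178,-0.333],
  [-0.594,0.178,-0.333],
  [-0.594,0.178,-0.333],
  [-0.594,0.178,-0.333],
  [-0.594,0.178,-0.333],
  [-0.594,0.178,-0.333],
  [-0.594,0.178,-0.333],
  [-0.594,0.178,-0.333],
], turn=[-1,-1,-1,-1,-1,-1,-1,-1,-1,-1,-1,-1], grip=0.2, newtons=15)

```text
time: 1.3
ee_pos: [0.4459, 0.0535, 0.1221]
eef_rot: [0.998, 0.063, -0.0, 0.0]
ft_force: [-0.4, 0.5, -0.1]
width: 0.0694
grip_force: 0.0
```

Call:
step_arm([
  [0,0,0],
  [0,0,0],
  [0,0,-0.5],
  [0,0,-0.5],
  [0,0,0],
  [0,0,0],
], turn=[-0.667,-0.667,0,0,0,0])

```text
time: 1.9
ee_pos: [0.4463, 0.0533, 0.0969]
eef_rot: [1.0, -0.014, -0.001, 0.0]
ft_force: [-0.0, 1.3, 0.9]
width: 0.0693
grip_force: 0.0
```

Run:
```python
from bench import *
import cv2,numpy as np
from h import *
s=read_state(); print(s["joint_positions"].round(3),s["ee_pos"],s["eef_rot"].round(4),s["width"])
c=camera("wrist"); cv2.imwrite("pics/w1.png",c["image"][:,:,::-1]); np.savez("w1.npz",**c)
X=cloud(c); m=(abs(X[...,2]-.028)<.004)&(np.hypot(X[...,0]-.447,X[...,1]-.053)<.035); print(rect(X[m]))
```

```text
[-2.000e-01  6.900e-02 -2.200e-02  2.054e+00  2.000e-03  1.021e+00
 -1.821e+00] [0.44632846 0.05329439 0.0969385 ] [ 9.999e-01 -1.410e-02 -8.000e-04  2.000e-04] 0.0692771449663417
c=(446.7,54.4) 43.2x42.9 long axis -6.1deg n=3787
```

View pics/w1.png

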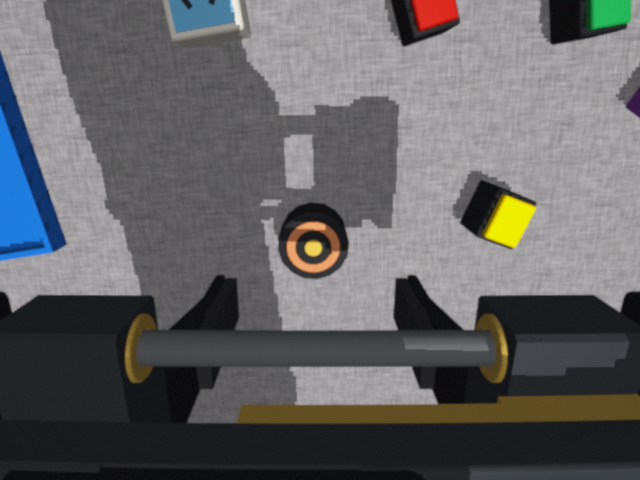

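The wrist view shows the connector at (313,247), centred between the fingers, with nothing in the way.

Call:
step_arm([
  [0.02,0.02,-0.8],
  [0,0,-0.8],
  [0,0,-0.8],
  [0,0,-0.7],
  [0,0,-0.4],
  [0,0,-0.15],
  [0,0,0],
  [0,0,0],
], turn=[0,0,0,0,0,0,0,0])

```text
time: 2.75
ee_pos: [0.4479, 0.0541, 0.0072]
eef_rot: [1.0, -0.015, 0.001, -0.0]
ft_force: [0.6, 0.1, 0.6]
width: 0.0694
grip_force: 0.0
```

Call:
step_arm([
  [0,0,0],
  [0,0,0],
  [0,0,0],
  [0,0,0],
  [0,0,0],
  [0,0,0],
  [0,0,0],
  [0,0,0],
], turn=[0,0,0,0,0,0,0,0], grip=1, newtons=15)

```text
time: 3.55
ee_pos: [0.4474, 0.054, 0.0066]
eef_rot: [1.0, -0.015, 0.0, 0.0]
ft_force: [-0.9, -0.1, 3.2]
width: 0.0437
grip_force: 15.0
```

Call:
step_arm([
  [0,0,0.3],
  [0,0,0.7],
  [0,0,1],
  [0,0,1],
  [0,0,0.8],
  [0,0,0],
], turn=[0,0,0,0,0,0])

```text
time: 4.15
ee_pos: [0.4489, 0.0542, 0.1042]
eef_rot: [1.0, -0.015, 0.002, -0.0]
ft_force: [0.9, 0.5, -1.7]
width: 0.0435
grip_force: 15.1
```

Call:
step_arm([
  [0.03,-0.5,0],
  [0.06,-0.9,0],
  [0.07,-0.98,0],
  [0.07,-0.98,0],
  [0.07,-0.98,0],
  [0.07,-0.98,0],
  [0.07,-0.98,0],
  [0.07,-0.98,0],
  [0,0,0],
], turn=[0,0,0,0,0,0,0,0,0])

```text
time: 5.05
ee_pos: [0.4586, -0.1323, 0.1002]
eef_rot: [1.0, -0.017, -0.001, 0.001]
ft_force: [0.2, -0.2, -0.7]
width: 0.0434
grip_force: 15.1
```

Run:
```python
from bench import *
s=read_state(); print(s["joint_positions"].round(3),s["ee_pos"])
```

```text
[ 0.026  0.119  0.168  1.994 -0.021  1.032 -1.402] [ 0.45864591 -0.13227965  0.10019957]
```

Call:
step_arm([
  [0.06,-0.9,0],
  [0.06,-0.95,0],
  [0.06,-0.95,0],
  [0.06,-0.95,0],
  [0.06,-0.95,0],
  [0.06,-0.95,0],
  [0.06,-0.95,0],
  [0.06,-0.58,0],
  [0,0,-0.5],
  [0,0,-0.8],
  [0,0,-0.7],
  [0,0,0],
], turn=[0,0,0,0,0,0,0,0,0,0,0,0])

```text
time: 6.25
ee_pos: [0.4703, -0.305, 0.048]
eef_rot: [1.0, -0.014, -0.003, -0.001]
ft_force: [-0.7, 1.5, -1.0]
width: 0.0435
grip_force: 15.1
```

Run:
```python
from bench import *
import cv2,numpy as np
from h import *
s=read_state(); print(s["joint_positions"].round(3),s["ee_pos"])
c=camera("side"); cv2.imwrite("pics/s2.png",c["image"][200:,150:550,::-1])
```

```text
[ 0.259  0.365  0.279  1.83  -0.119  0.969 -1.01 ] [ 0.47026581 -0.30495623  0.04799636]
```

View pics/s2.png

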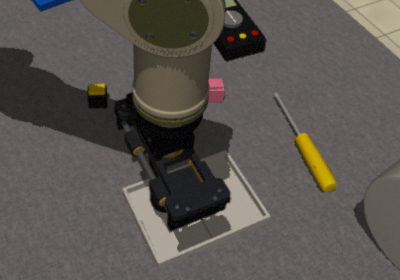

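The crop shows the gripper with the connector over the near-left compartment of the white tray (crop 185,195), inside the rim. Measured y is about 7 mm short, so I'll correct that and then lower slowly.

Call:
step_arm([
  [0,-0.28,-0.2],
  [0,0,-0.4],
  [0,0,-0.3],
  [0,0,-0.2],
  [0,0,-0.1],
  [0,0,-0.1],
  [0,0,0],
  [0,0,0],
], turn=[0,0,0,0,0,0,0,0])

```text
time: 7.1
ee_pos: [0.4722, -0.3146, 0.0191]
eef_rot: [1.0, -0.015, 0.0, 0.0]
ft_force: [-0.6, -0.8, -0.8]
width: 0.0433
grip_force: 15.1
```

Call:
step_arm([
  [0,0,-0.1],
  [0,0,-0.1],
  [0,0,-0.08],
  [0,0,0],
  [0,0,0],
  [0,0,0],
], turn=[0,0,0,0,0,0])

```text
time: 7.7
ee_pos: [0.4721, -0.3147, 0.012]
eef_rot: [1.0, -0.015, 0.0, 0.0]
ft_force: [-0.0, 0.5, -0.9]
width: 0.0432
grip_force: 15.1
```

Call:
step_arm([
  [0,0,-0.04],
  [0,0,-0.04],
  [0,0,0],
  [0,0,0],
], turn=[0,0,0,0])

```text
time: 8.1
ee_pos: [0.4723, -0.3146, 0.0106]
eef_rot: [1.0, -0.015, 0.0, 0.0]
ft_force: [-3.7, 2.1, 8.3]
width: 0.044
grip_force: 15.0
```

Call:
step_arm([
  [0,0,0],
  [0,0,0],
  [0,0,0],
  [0,0,0],
  [0,0,0.3],
  [0,0,0.8],
  [0,0,1],
  [0,0,1],
  [0,0,0.6],
  [0,0,0],
], turn=[0,0,0,0,0,0,0,0,0,0], grip=0.3)

```text
time: 9.1
ee_pos: [0.4733, -0.3153, 0.1048]
eef_rot: [1.0, -0.015, 0.002, 0.001]
ft_force: [0.8, 0.1, -0.5]
width: 0.0608
grip_force: 0.0
```

Call:
step_arm([
  [0.36,1,0],
  [0.36,1,0],
  [0.36,1,0],
  [0.36,1,0],
  [0.36,1,0],
  [0.36,1,0],
  [0.36,1,0],
  [0.36,1,0],
  [0.36,1,0],
  [0.36,1,0],
  [0.36,1,0],
  [0.36,1,0],
], turn=[0.222,0.222,0.222,0.222,0.222,0.222,0.222,0.222,0.222,0.222,0.222,0.222])

```text
time: 10.3
ee_pos: [0.5804, -0.0128, 0.102]
eef_rot: [0.989, 0.146, -0.0, -0.0]
ft_force: [1.3, -0.8, 1.1]
width: 0.0608
grip_force: 0.0
```

Call:
step_arm([
  [0,0.2,0],
  [0,0,0],
  [0,0,0],
], turn=[0,0,0])

```text
time: 10.6
ee_pos: [0.5799, -0.0105, 0.1023]
eef_rot: [0.99, 0.144, -0.0, 0.0]
ft_force: [-1.2, 0.2, -0.5]
width: 0.061
grip_force: 0.0
```

```bash
cat > look.py <<'E'
import sys
from bench import *
from h import *
from scipy.spatial.transform import Rotation as R_
col,x,y,h,name=sys.argv[1],float(sys.argv[2]),float(sys.argv[3]),float(sys.argv[4]),sys.argv[5]
s=read_state(); m=R_.from_quat(s["eef_rot"]).as_matrix()
print(s["joint_positions"].round(2),s["ee_pos"].round(4),"close axis deg",np.degrees(np.arctan2(m[1,1],m[0,1])).round(1),s["width"])
c=camera("wrist"); cv2.imwrite(f"pics/{name}.png",c["image"][:,:,::-1])
X=cloud(c); near=np.hypot(X[...,0]-x,X[...,1]-y)<.035
print("top",rect(X[near&(abs(X[...,2]-h)<.003)]))
if h>.03:
    print("body",rect(X[near&(X[...,2]>.01)]))
E
python3 look.py red .580 -.010 .036 w2
```

```text
[-0.12  0.33  0.08  1.73 -0.03  1.08 -1.32] [ 0.5799 -0.0105  0.1023] close axis deg -73.4 0.06101722865632998
top c=(579.9,-9.6) 27.3x20.9 long axis 16.4deg n=1490
body c=(588.8,-7.7) 69.7x49.9 long axis -74.7deg n=32052
```

View pics/w2.png

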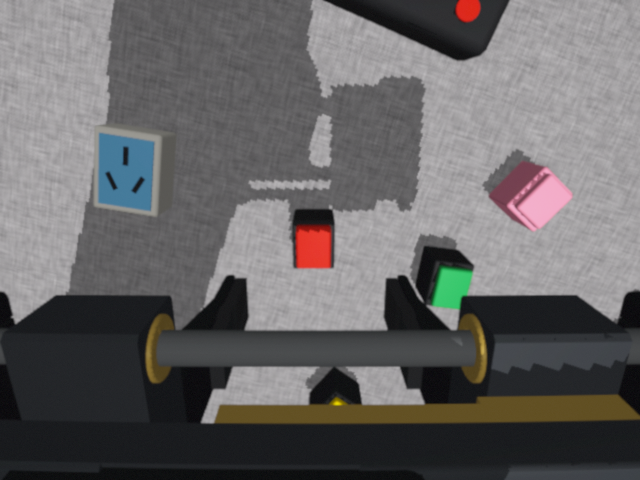

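The wrist view shows the red switch centred at (314,245) between the fingers and square to them. The green one is clear at (450,285).

Call:
step_arm([
  [0,0.03,-0.8],
  [0,0,-0.8],
  [0,0,-0.8],
  [0,0,-0.7],
  [0,0,-0.4],
  [0,0,-0.3],
  [0,0,0],
  [0,0,0],
], turn=[0,0,0,0,0,0,0,0])

```text
time: 11.45
ee_pos: [0.5805, -0.009, 0.0081]
eef_rot: [0.989, 0.145, 0.0, 0.0]
ft_force: [-0.2, 0.2, 0.9]
width: 0.0612
grip_force: 0.0
```

Call:
step_arm([
  [0,0,0],
  [0,0,0],
  [0,0,0],
  [0,0,0],
  [0,0,0],
  [0,0,0],
  [0,0,0],
  [0,0,0],
], turn=[0,0,0,0,0,0,0,0], grip=1, newtons=12)

```text
time: 12.25
ee_pos: [0.5801, -0.0088, 0.0075]
eef_rot: [0.989, 0.145, 0.0, 0.0]
ft_force: [-0.4, -0.1, 0.7]
width: 0.0259
grip_force: 12.0
```

Call:
step_arm([
  [0,0,0.3],
  [0,0,0.7],
  [0,0,1],
  [0,0,1],
  [0,0,0.9],
  [0,0,0],
], turn=[0,0,0,0,0,0])

```text
time: 12.85
ee_pos: [0.5821, -0.0088, 0.1088]
eef_rot: [0.989, 0.145, 0.003, 0.0]
ft_force: [1.2, -0.1, -0.2]
width: 0.0261
grip_force: 12.0
```

Call:
step_arm([
  [-0.05,-0.6,0],
  [-0.09,-0.97,0],
  [-0.09,-1,0],
  [-0.09,-1,0],
  [-0.09,-1,0],
  [-0.09,-1,0],
  [-0.09,-1,0],
  [-0.09,-1,0],
  [-0.09,-1,0],
  [-0.09,-1,0],
  [-0.09,-1,0],
  [-0.08,-1,0],
], turn=[-0.222,-0.222,-0.222,-0.222,-0.222,-0.222,-0.222,-0.222,-0.222,-0.222,-0.222,-0.222])

```text
time: 14.05
ee_pos: [0.5532, -0.3009, 0.1047]
eef_rot: [1.0, -0.016, -0.0, 0.0]
ft_force: [0.6, 0.4, -0.6]
width: 0.0261
grip_force: 12.0
```

Call:
step_arm([
  [0,-0.65,0],
  [0,0,-0.5],
  [0,0,-0.9],
  [0,0,-0.9],
  [0,0,-0.5],
  [0,0,-0.2],
  [0,0,0],
  [0,0,0],
  [0,0,0],
], turn=[0,0,0,0,0,0,0,0,0])

```text
time: 14.95
ee_pos: [0.555, -0.3146, 0.031]
eef_rot: [1.0, -0.015, 0.001, 0.0]
ft_force: [0.6, -1.2, -0.0]
width: 0.0259
grip_force: 12.0
```

Call:
step_arm([
  [0,0,-0.25],
  [0,0,-0.2],
  [0,0,-0.15],
  [0,0,-0.1],
  [0,0,-0.04],
  [0,0,0],
  [0,0,0],
  [0,0,0],
], turn=[0,0,0,0,0,0,0,0])

```text
time: 15.75
ee_pos: [0.5544, -0.3144, 0.0115]
eef_rot: [1.0, -0.015, 0.0, 0.0]
ft_force: [-0.8, -0.0, 1.8]
width: 0.026
grip_force: 12.0
```

Call:
step_arm([
  [0,0,-0.03],
  [0,0,-0.03],
  [0,0,0],
  [0,0,0],
], turn=[0,0,0,0])

```text
time: 16.15
ee_pos: [0.5545, -0.3144, 0.0113]
eef_rot: [1.0, -0.015, 0.0, -0.0]
ft_force: [-5.9, 3.2, 13.4]
width: 0.0258
grip_force: 12.0
```

Call:
step_arm([
  [0,0,0],
  [0,0,0],
  [0,0,0],
  [0,0,0],
  [0,0,0.3],
  [0,0,0.8],
  [0,0,1],
  [0,0,1],
  [0,0,0.6],
  [0,0,0],
], turn=[0,0,0,0,0,0,0,0,0,0], grip=0.4)

```text
time: 17.15
ee_pos: [0.5556, -0.315, 0.105]
eef_rot: [1.0, -0.015, 0.002, 0.001]
ft_force: [0.4, 0.1, -0.3]
width: 0.0523
grip_force: 0.0
```

Call:
step_arm([
  [0.09,1,0],
  [0.09,1,0],
  [0.09,1,0],
  [0.09,1,0],
  [0.09,1,0],
  [0.09,1,0],
  [0.09,1,0],
  [0.09,1,0],
  [0.09,1,0],
], turn=[0.07,0.07,0.07,0.07,0.07,0.07,0.07,0.07,0.07], grip=0.2)

```text
time: 18.05
ee_pos: [0.5739, -0.0882, 0.1012]
eef_rot: [1.0, 0.023, -0.001, -0.0]
ft_force: [-0.6, 0.0, 0.1]
width: 0.0696
grip_force: 0.0
```

Call:
step_arm([
  [0.09,1,0],
  [0.09,1,0],
  [0.09,1,0],
  [0.09,1,0],
  [0.09,1,0],
  [0.09,1,0],
  [0.09,1,0],
  [0,0.93,0],
  [0,0,0],
  [0,0,0],
], turn=[0.07,0.07,0.07,0.07,0.07,0.07,0.07,0.06,0,0])

```text
time: 19.05
ee_pos: [0.5897, 0.109, 0.1013]
eef_rot: [0.998, 0.057, -0.001, 0.0]
ft_force: [0.2, -0.2, 0.4]
width: 0.0695
grip_force: 0.0
```

```bash
python3 look.py insert .590 .109 .028 w3
python3 - <<'E'
from bench import *
import cv2,numpy as np
from h import *
c=camera("side"); cv2.imwrite("pics/s3.png",c["image"][:,:,::-1]); np.savez("side1.npz",**c)
E
```

```text
[-0.3   0.37  0.06  1.68 -0.02  1.1  -1.7 ] [0.5897 0.109  0.1013] close axis deg -83.5 0.06951232054962685
top c=(591.0,110.0) 50.0x39.8 long axis 7.6deg n=4872
```

View pics/s3.png

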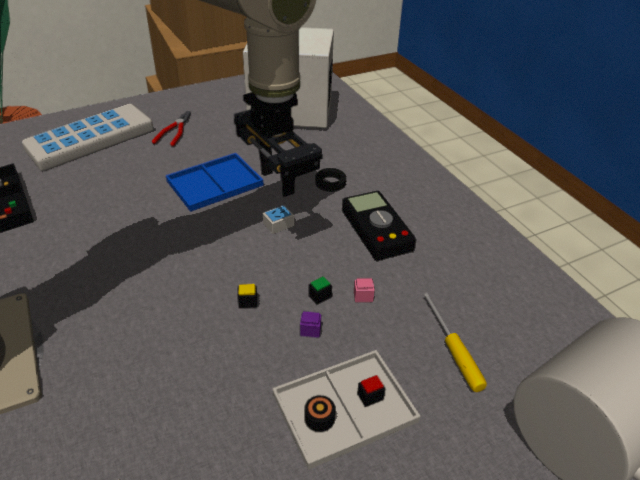

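View pics/w3.png

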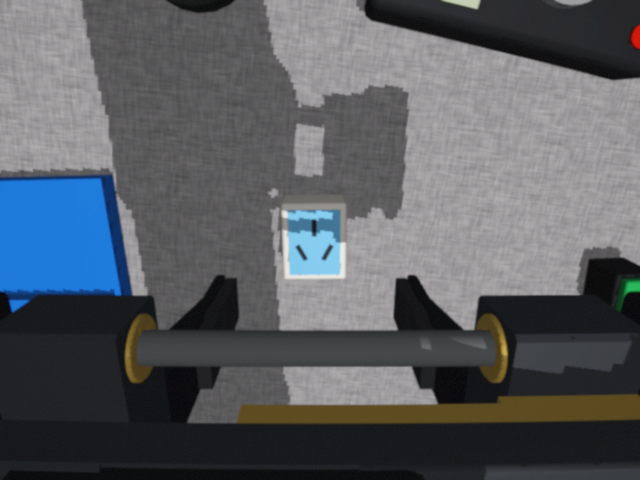

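The side view shows the connector (320,412) and red switch (371,390) standing upright, one per white compartment. The wrist view has the insert centred at (314,242).

Call:
step_arm([
  [0.05,0.04,-0.8],
  [0,0,-0.8],
  [0,0,-0.8],
  [0,0,-0.7],
  [0,0,-0.4],
  [0,0,-0.3],
  [0,0,0],
  [0,0,0],
], turn=[0.16,0,0,0,0,0,0,0])

```text
time: 19.95
ee_pos: [0.592, 0.1098, 0.008]
eef_rot: [0.998, 0.066, 0.0, 0.0]
ft_force: [1.0, 0.3, 0.5]
width: 0.0697
grip_force: 0.0
```

Call:
step_arm([
  [0,0,0],
  [0,0,0],
  [0,0,0],
  [0,0,0],
  [0,0,0],
  [0,0,0],
  [0,0,0],
  [0,0,0],
], turn=[0,0,0,0,0,0,0,0], grip=1, newtons=15)

```text
time: 20.75
ee_pos: [0.5916, 0.11, 0.0076]
eef_rot: [0.998, 0.066, 0.0, 0.0]
ft_force: [-0.4, 1.0, 2.8]
width: 0.0397
grip_force: 15.0
```

Call:
step_arm([
  [0,0,0.3],
  [0,0,0.7],
  [0,0,1],
  [0,0,1],
  [0,0,0.9],
  [0,0,0],
], turn=[0,0,0,0,0,0])

```text
time: 21.35
ee_pos: [0.5936, 0.1103, 0.1088]
eef_rot: [0.998, 0.066, 0.003, -0.001]
ft_force: [-0.2, -0.2, 0.1]
width: 0.04
grip_force: 15.0
```

Run:
```python
from h import *
# blue tray by colour, rim pixels -> outer outline on z=.016, from both views
for n in ("side0","scene0","side1"):
    c=load(n); X=cloud(c); h=cv2.cvtColor(c["image"],cv2.COLOR_RGB2HSV)
    m=(abs(h[...,0].astype(int)-110)<12)&(h[...,1]>150)&(np.hypot(X[...,0]-.52,X[...,1]-.3)<.13)
    print(n,rect(X[m&(X[...,2]>.001)]), "rim",rect(X[m&(X[...,2]>.013)]))
```

```text
side0 c=(520.3,297.1) 173.0x135.0 long axis 7.7deg n=3139 rim c=(520.4,296.7) 173.0x133.0 long axis 7.9deg n=527
scene0 c=(520.8,299.5) 175.5x126.4 long axis 7.5deg n=3645 rim c=(521.0,299.3) 174.2x126.2 long axis 7.7deg n=492
side1 c=(524.2,270.8) 188.6x173.4 long axis -82.1deg n=3132 rim c=(523.8,270.3) 187.5x172.5 long axis -82.5deg n=543
```

Call:
step_arm([
  [-0.06,0.4,0],
  [-0.11,0.8,0],
  [-0.13,0.9,0],
  [-0.13,0.9,0],
  [-0.13,0.9,0],
  [-0.13,0.9,0],
  [-0.13,0.9,0],
  [-0.13,0.9,0],
  [-0.13,0.8,0],
  [-0.09,0.36,0],
  [0,0,0],
  [0,0,0],
], turn=[0,0,0,0,0,0,0,0,0,0,0,0])

```text
time: 22.55
ee_pos: [0.5623, 0.3029, 0.1043]
eef_rot: [0.998, 0.065, -0.0, 0.001]
ft_force: [-0.1, -0.2, -0.4]
width: 0.0402
grip_force: 15.0
```

Call:
step_arm([
  [0,0,-0.5],
  [0,0,-0.9],
  [0,0,-0.9],
  [0,0,-0.5],
  [0,0,-0.2],
  [0,0,0],
  [0,0,0],
  [0,0,0],
], turn=[0,0,0,0,0,0,0,0])

```text
time: 23.35
ee_pos: [0.563, 0.3042, 0.031]
eef_rot: [0.998, 0.066, 0.001, -0.0]
ft_force: [-0.1, 0.8, -0.4]
width: 0.0398
grip_force: 15.0
```

```bash
python3 look.py insert .562 .304 .055 w4
```

```text
[-0.55  0.52 -0.02  1.61  0.01  1.   -2.02] [0.563  0.3042 0.031 ] close axis deg -82.5 0.03979181714645784
top c=(563.8,303.9) 60.1x46.7 long axis -85.4deg n=3185
body c=(567.4,304.5) 65.2x59.1 long axis -83.0deg n=40832
```

View pics/w4.png

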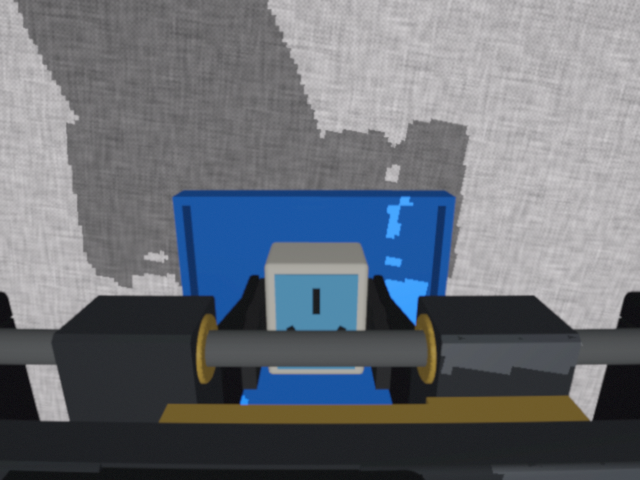

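The wrist view shows the insert (315,305) held level and centred between the blue tray's side walls (180 and 450), squared up and clear of the far wall. Contact is expected at TCP z ≈ 0.0116.

Call:
step_arm([
  [0,0,-0.25],
  [0,0,-0.2],
  [0,0,-0.15],
  [0,0,-0.1],
  [0,0,-0.04],
  [0,0,0],
  [0,0,0],
  [0,0,0],
], turn=[0,0,0,0,0,0,0,0])

```text
time: 24.2
ee_pos: [0.5624, 0.304, 0.0115]
eef_rot: [0.998, 0.066, 0.0, -0.0]
ft_force: [-0.6, 0.7, 2.2]
width: 0.0401
grip_force: 15.0
```

Call:
step_arm([
  [0,0,-0.03],
  [0,0,-0.02],
  [0,0,0],
  [0,0,0],
], turn=[0,0,0,0])

```text
time: 24.6
ee_pos: [0.5623, 0.304, 0.0115]
eef_rot: [0.998, 0.066, 0.0, -0.0]
ft_force: [-5.7, -3.7, 13.9]
width: 0.0399
grip_force: 15.0
```

Call:
step_arm([
  [0,0,0],
  [0,0,0],
  [0,0,0],
  [0,0,0],
  [0,0,0.3],
  [0,0,0.8],
  [0,0,1],
  [0,0,1],
  [0,0,0.6],
  [0,0,0],
], turn=[0,0,0,0,0,0,0,0,0,0], grip=0.3)

```text
time: 25.6
ee_pos: [0.5636, 0.3046, 0.1053]
eef_rot: [0.998, 0.066, 0.002, -0.001]
ft_force: [1.1, -0.2, -0.6]
width: 0.0609
grip_force: 0.0
```

Call:
step_arm([
  [0.04,-1,0],
  [0.04,-1,0],
  [0.04,-1,0],
  [0.04,-1,0],
  [0.04,-1,0],
  [0.04,-1,0],
  [0.04,-1,0],
  [0.04,-1,0],
  [0.04,-1,0],
], turn=[0.06,0.06,0.06,0.06,0.06,0.06,0.06,0.06,0.06])

```text
time: 26.5
ee_pos: [0.5706, 0.0778, 0.1014]
eef_rot: [0.995, 0.098, -0.001, 0.0]
ft_force: [-0.2, 0.3, -0.1]
width: 0.0611
grip_force: 0.0
```

Call:
step_arm([
  [0.04,-1,0],
  [0.04,-1,0],
  [0.04,-1,0],
  [0.04,-1,0],
  [0.04,-1,0],
  [0.04,-1,0],
  [0.04,-1,0],
  [0.04,-0.2,0],
  [0,0,0],
  [0,0,0],
], turn=[0,0,0,0,0,0,0,0,0,0])

```text
time: 27.5
ee_pos: [0.5792, -0.0996, 0.1021]
eef_rot: [0.995, 0.099, -0.0, -0.0]
ft_force: [0.3, 0.0, -0.2]
width: 0.061
grip_force: 0.0
```

```bash
python3 look.py green .579 -.1015 .036 w5
```

```text
[-0.03  0.34  0.15  1.71 -0.06  1.09 -1.24] [ 0.5792 -0.0996  0.1021] close axis deg -78.7 0.061034457992347406
top c=(578.4,-100.8) 27.1x21.0 long axis 9.5deg n=1460
body c=(588.1,-99.7) 69.7x50.9 long axis -79.3deg n=30470
```

View pics/w5.png

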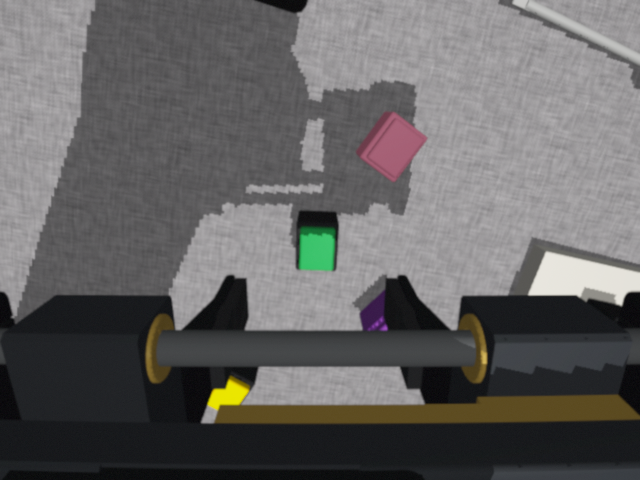

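The green rocker is centred at (317,248). Pink (392,145) and purple (375,310) are both clear of the finger paths.

Call:
step_arm([
  [-0.03,-0.05,-0.8],
  [0,0,-0.8],
  [0,0,-0.8],
  [0,0,-0.7],
  [0,0,-0.4],
  [0,0,-0.3],
  [0,0,0],
  [0,0,0],
], turn=[-0.26,0,0,0,0,0,0,0])

```text
time: 28.35
ee_pos: [0.579, -0.1021, 0.0083]
eef_rot: [0.997, 0.083, 0.0, 0.0]
ft_force: [0.2, -1.6, -0.0]
width: 0.061
grip_force: 0.0
```

Call:
step_arm([
  [0,0,0],
  [0,0,0],
  [0,0,0],
  [0,0,0],
  [0,0,0],
  [0,0,0],
  [0,0,0],
  [0,0,0],
], turn=[0,0,0,0,0,0,0,0], grip=1, newtons=12)

```text
time: 29.15
ee_pos: [0.5786, -0.1023, 0.0077]
eef_rot: [0.997, 0.082, 0.0, 0.0]
ft_force: [-0.0, 0.2, 1.1]
width: 0.0259
grip_force: 12.0
```

Call:
step_arm([
  [0,0,0.3],
  [0,0,0.7],
  [0,0,1],
  [0,0,1],
  [0,0,0.9],
  [0,0,0],
], turn=[0,0,0,0,0,0])

```text
time: 29.75
ee_pos: [0.5806, -0.1027, 0.1091]
eef_rot: [0.997, 0.082, 0.003, 0.0]
ft_force: [0.5, 0.4, -0.2]
width: 0.0261
grip_force: 12.0
```

Call:
step_arm([
  [-0.15,0.6,0],
  [-0.23,0.93,0],
  [-0.24,0.95,0],
  [-0.24,0.95,0],
  [-0.24,0.95,0],
  [-0.24,0.95,0],
  [-0.24,0.95,0],
  [-0.24,0.95,0],
  [-0.24,0.95,0],
], turn=[-0.03,-0.03,-0.03,-0.03,-0.03,-0.03,-0.03,-0.03,-0.04])

```text
time: 30.65
ee_pos: [0.5264, 0.103, 0.1048]
eef_rot: [0.998, 0.066, -0.0, 0.0]
ft_force: [0.7, 0.1, -1.0]
width: 0.026
grip_force: 12.0
```

Call:
step_arm([
  [-0.24,0.95,0],
  [-0.24,0.95,0],
  [-0.24,0.95,0],
  [-0.24,0.95,0],
  [-0.24,0.95,0],
  [-0.24,0.95,0],
  [-0.24,0.95,0],
  [-0.24,0.97,0],
  [0,0,0],
  [0,0,0],
  [0,0,0],
], turn=[0,0,0,0,0,0,0,0,0,0,0])

```text
time: 31.75
ee_pos: [0.4794, 0.2914, 0.1049]
eef_rot: [0.998, 0.065, -0.0, 0.0]
ft_force: [1.2, 0.6, -0.2]
width: 0.0259
grip_force: 12.0
```

Call:
step_arm([
  [0,0,-0.5],
  [0,0,-0.9],
  [0,0,-0.9],
  [0,0,-0.5],
  [0,0,-0.2],
  [0,0,0],
  [0,0,0],
  [0,0,0],
], turn=[0,0,0,0,0,0,0,0])

```text
time: 32.55
ee_pos: [0.4797, 0.2931, 0.0312]
eef_rot: [0.998, 0.066, 0.001, -0.0]
ft_force: [0.2, 0.6, -0.2]
width: 0.0261
grip_force: 12.0
```

```bash
python3 look.py green .479 .293 .059 w6
```

```text
[-0.56  0.38 -0.08  1.83  0.04  0.93 -2.1 ] [0.4797 0.2931 0.0312] close axis deg -82.5 0.02613422889803132
top c=(486.9,293.2) 48.0x14.0 long axis -82.4deg n=2397
body c=(491.0,294.9) 52.3x45.1 long axis -82.2deg n=37031
```

View pics/w6.png

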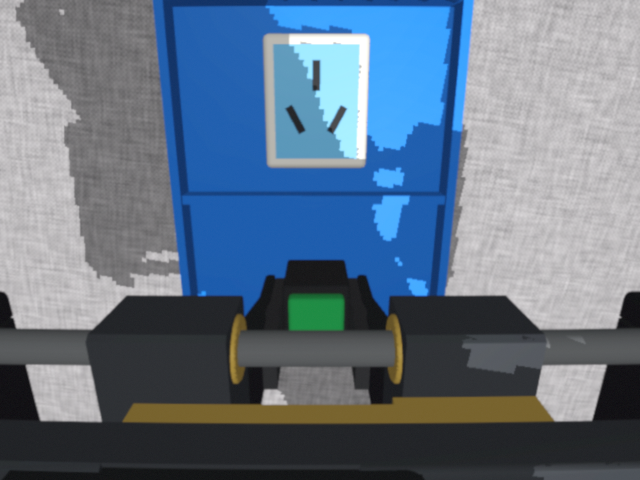

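The wrist view shows the insert flat in the far compartment (316,100), the divider at row 197 and the green switch at (316,310). I'll check the divider position by number before lowering.

Run:
```python
from bench import *
from h import *
c=camera("wrist"); print("divider px->world", plane(c,[(315,195),(170,3),(465,3)],.016).round(4).tolist())
P=np.array([[.4370,.287,.016],[.5206,.2983,.016]]); V=c["view"]; q=P@V[:3,:3].T+V[:3,3]
q=q*[1,-1,-1]; print(cv2.projectPoints(q,np.zeros(3),np.zeros(3),c["mtx"],c["dist"])[0].reshape(-1,2))
```

```text
divider px->world [[0.5229, 0.2984, 0.016], [0.5925, 0.3656, 0.016], [0.6079, 0.2494, 0.016]]
[[315.13869458 361.26677788]
 [314.48016683 199.99835143]]
```

Call:
step_arm([
  [0.05,0,-0.25],
  [0,0,-0.2],
  [0,0,-0.15],
  [0,0,-0.1],
  [0,0,-0.04],
  [0,0,0],
  [0,0,0],
  [0,0,0],
], turn=[0,0,0,0,0,0,0,0])

```text
time: 33.45
ee_pos: [0.4803, 0.2927, 0.0117]
eef_rot: [0.998, 0.066, -0.0, 0.0]
ft_force: [-0.7, -0.5, 1.1]
width: 0.0262
grip_force: 12.0
```

Call:
step_arm([
  [0,0,-0.03],
  [0,0,-0.02],
  [0,0,0],
  [0,0,0],
], turn=[0,0,0,0])

```text
time: 33.85
ee_pos: [0.4804, 0.2927, 0.0115]
eef_rot: [0.998, 0.066, 0.0, 0.0]
ft_force: [-4.8, -3.2, 14.8]
width: 0.0257
grip_force: 12.0
```

Call:
step_arm([
  [0,0,0],
  [0,0,0],
  [0,0,0],
  [0,0,0],
  [0,0,0.3],
  [0,0,0.8],
  [0,0,1],
  [0,0,1],
  [0,0,1],
  [0,0,0.5],
  [0,0,0],
  [0,0,0],
], turn=[0,0,0,0,0,0,0,0,0,0,0,0], grip=0.4)

```text
time: 35.05
ee_pos: [0.48, 0.2924, 0.1246]
eef_rot: [0.998, 0.066, -0.0, 0.0]
ft_force: [-0.3, -0.1, 0.2]
width: 0.0522
grip_force: 0.0
```

Call:
step_arm([
  [0,-0.6,0.5],
  [0,-0.9,0.5],
  [0,-0.9,0.5],
  [0,-0.9,0],
  [0,-0.9,0],
  [0,-0.9,0],
  [0,-0.9,0],
  [0,-0.9,0],
  [0,-0.6,0],
  [0,0,0],
  [0,0,0],
], turn=[0,0,0,0,0,0,0,0,0,0,0])

```text
time: 36.15
ee_pos: [0.4802, 0.1054, 0.1629]
eef_rot: [0.998, 0.066, -0.0, -0.0]
ft_force: [0.6, -0.2, 0.5]
width: 0.052
grip_force: 0.0
```

Run:
```python
from bench import *
from h import *
for n in ("side","scene"):
    c=camera(n); cv2.imwrite(f"pics/{n}9.png",c["image"][:,:,::-1]); X=cloud(c)
    for k,x,y,z in (("conn",.472,-.314,.032),("red",.5545,-.314,.04),("insert",.562,.304,.032),("green",.480,.293,.04)):
        m=(np.hypot(X[...,0]-x,X[...,1]-y)<.033)&(X[...,2]>z-.003); p=X[m]
        print(n,k,rect(p),"z",np.percentile(p[:,2],[5,50,95]).round(4))
```

```text
side conn c=(471.7,-316.3) 43.0x43.0 long axis -71.9deg n=709 z [0.0307 0.0335 0.036 ]
side red c=(554.5,-316.9) 28.1x23.5 long axis -4.5deg n=261 z [0.0378 0.0403 0.0421]
side insert c=(562.7,296.2) 48.3x34.5 long axis 12.4deg n=106 z [0.0295 0.0325 0.0351]
side green c=(481.1,289.4) 26.8x24.4 long axis 9.6deg n=85 z [0.0377 0.0399 0.0421]
scene conn c=(473.0,-314.1) 43.5x40.0 long axis 34.8deg n=123 z [0.0295 0.0318 0.0345]
scene red c=(555.3,-313.9) 28.2x22.4 long axis 0.3deg n=53 z [0.0374 0.0394 0.0414]
scene insert c=(562.0,303.0) 51.8x39.5 long axis 7.4deg n=350 z [0.0304 0.0327 0.0348]
scene green c=(480.4,292.1) 29.0x20.4 long axis 6.4deg n=87 z [0.0377 0.0396 0.0418]
```

View pics/side9.png

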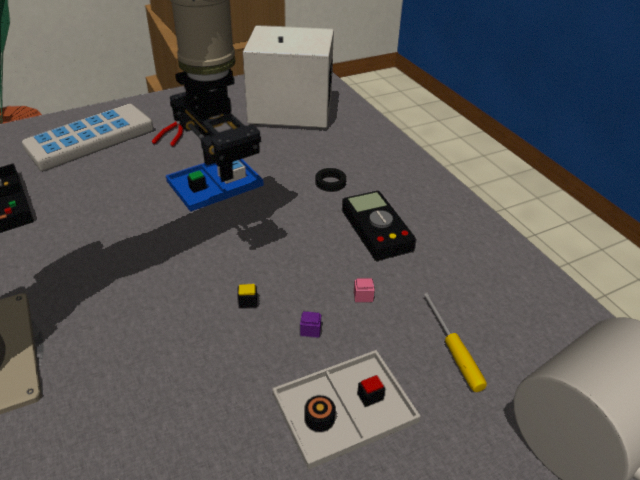

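View pics/scene9.png

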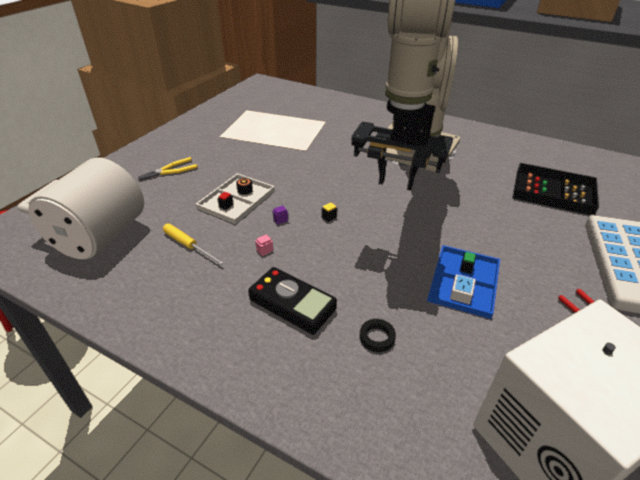

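Both views show all four parts upright, one per compartment: white tray connector (244,185) and red (226,200); blue tray green (468,260) and insert (463,288). Their top heights match parts sitting flat on the tray floor. Nothing else has moved and the arm is clear.

```bash
python3 -c "from bench import *; print(close_job())"
```

```text
the job is handed in; nothing more can be done
None
```

I handed the job in at about 36 s: the connector and red switch are in the white tray and the socket insert and green switch in the blue tray, one per compartment, upright and flat, with everything else left where it was.

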